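# Unclip the filter holder of a coffee machine and hold it up

## Robot

A 7-joint arm with a two-finger parallel gripper is mounted at the origin on a cart in front of the work surface, level with it; the furniture and walls round the work are solid. World frame = base frame: x ahead of the robot, y to its left, z up, the work surface at z = 0. Lengths are in mm, angles in rad, forces in N, time in s.
With the tool pointing down it reaches from about 400 to 900 mm from the base axis. Payload 5.6 kg.
Tool frame: the origin (TCP) lies midway between the tips of the shut fingers; the grasp point (between the pads) lies 19 mm behind it; z points along the fingers, y is the line along which they close (so a half turn about z gives the same grasp; the last joint's range is limited). The gripper opens to 92 mm and grips with 3 to 60 N. Pads are 20 mm wide; open, the fingers measure 128 mm over their backs; the gripper's body (75 mm by 189 mm) begins 69 mm behind the grasp point.
Start: joints at [-1.276, 0.468, -0.012, 1.603, 0.006, 1.071, -0.056], TCP at [215.459, 613.259, 214.592] pointing down, gripper open.
Joint ranges: [-2.53, 2.53], [-0.31, 2.02], [-1.57, 1.55], [0.28, 2.44], [-1.29, 4.43], [0.15, 1.84], [-2.92, 2.92]. Speed limits (rad/s): [2.57, 2.57, 3.14, 3.14, 3.14, 3.14, 3.14].

## Interface

Orientations are given as a rotation vector (axis times angle).
In Python, from cell import robot, grip, kin, viewer gives the robot as it stands. Calls block until the motion is done:
- robot.movep(position, orientation): joint-space move of the TCP to a pose.
- robot.servo_line(position, feed=150, rotation=None): straight line of the TCP; rotation=None keeps the orientation; feed is the mean speed in mm/s.
- robot.goto_joints(angles): joint-space move.
- grip(opening, newtons=None): opening from 0.0 (shut) to 1.0 (fully open); newtons is the grip in N (None keeps the last); returns when the fingers have stopped.
- robot.hold(seconds).
- kin.ik(position, orientation): joint angles nearest the present ones, or None.
- robot.observe(): the state.
- viewer.read_camera(name): name is "scene" or "top" or "wrist"; returns the picture (420x560x3 uint8, red, green, blue); there is no depth.
- viewer.camera_info(name): a dict with "camera_matrix" (3x3 intrinsics, pixels), "k1" (the pictures are not rectified: a ray, as slopes to the right and down, at radius r is drawn at 1 + k1 r^2 times it, then the intrinsics apply), "R" (3x3) and "t" (3): a world point X has camera coordinates R X + t. Camera axes: x right, y down, z forward; pixel columns grow to the right and rows downward; lengths in mm; the calibration is good to about 2 mm. A picture is of the moment at which its call begins: read the wrist's pose just before it. camera_info takes no time and is no camera call; for the wrist camera it gives the pose at the moment of the call.
A pose or a line that the arm cannot do raises robot.IKError and nothing moves.
- robot.job_done(): hands the job in; it is judged then, once.
Trained networks look in the newest picture that a camera, given by its name, has taken for a name from the list of things; names that differ only in an ending like _2 or _b are one class to them, and where a whole thing is asked for, a point or a joint stands for the part that bears it (a point fixed in the world has none). Each returns a list of dicts, best first, with "confidence" (0 to 1); they miss things now and then, are a little off and sometimes report something else, mostly with a low value. They report only what shows in the picture. A call takes as long as a camera call. They do not tell look-alikes from the thing itself.
- viewer.silhouettes(name, camera): "mask" (420x560 bool, what is visible of it).
- viewer.pinpoint(name, camera): "at" ([x, y, z] in mm, in the coordinates of the camera as it stood for that picture, good to about 4 mm: a listed point, or the origin of a listed thing).
The state is a dict: "t": time; "joints": joint angles; "joint_velocities": joint speeds; "joint_torque": joint torques, N m; "tcp_pos": TCP position; "tcp_rot": TCP orientation; "contact_force": force on the tool from outside, world axes, zero at the start; "wrist_torque": the same for the moment, N m; "grip_width": opening from 0.0 (shut) to 1.0 (fully open); "grip_force": force on a finger pad.
Only numpy, scipy, OpenCV 4.12 (cv2) and the standard library are available. Lean on these libraries where they do the work, as an engineer would, in place of code of your own. Each camera call takes 0.05 s, during which the arm holds its last target. There are 200 camera calls.

## Task

Take the filter holder out of the coffee machine for rinsing: swing the water arm off it, round to the robot's left by about a quarter turn, where it stays by itself; then pinch the holder's two side catches together and, keeping them pinched, lift the holder straight up until all of it is a few centimetres clear above its carrier. Finish holding it there, upright and still, catches pinched and nothing else touching it; do not put it down or let go. Leave the mug under it, the canister and the honey jar where they are.

Things in the scene. Friction and masses are not known exactly. Their poses are not given: they have to be found in the camera images.
- coffee_machine: One-mug filter coffee machine, aluminium and black, fixed on the worktop right of the hob, 240 (x) x 132 (y) x 222 mm. Origin: centre of its underside; x from its front (robot side) to its back, y to the robot's left, z up; turned by -0.1 to 0.5 rad. Base 30 mm high in front; tower behind, x +48 to +120 mm; between them the carrier, centred at x -38, y 0 mm.
- carrier_mouth (a point): Centre of the carrier's mouth, at the collar's top, 172 mm above the worktop; machine frame (-38, 0, 172) mm. The carrier is a black oblong collar, 114 x 74 mm outside, mouth 102 x 52 mm with a lip 6 mm thick, 66 mm wide under the lip.
- water_arm_pivot (a point): Point on the upright pivot axis of the water arm, on the tower's top; machine frame (66, 0, 222) mm. Mind the wall cabinet over the back of the worktop, right of the hob: its underside is 570 mm up, its door front at x = 0.68 m in the robot's frame, and its door handle stands out to x = 0.64 m at y = -0.03 m, 650 mm up and higher.
- water_arm (a joint): Angle of the water arm (rad) about its upright pivot. 0: it points to the machine's front, its outlet right over the filter holder; growing: outlet swings to the robot's left. Stops at -0.4 and 1.75; starts between -0.3 and 0.3. Stiff: about 2 N at the post moves it, and it stays where it is left. While over the holder it blocks lifting.
- water_arm_post (a point): In the upright round grip post, 16 mm across, on the arm's outlet end, 104 mm from the pivot axis. This point is 260 mm above the worktop, the post's top 274 mm, its foot 246 mm, where it stands on the round outlet (34 mm across, underside at 220 mm). The arm's bar, 16 mm wide, lies 233 to 242 mm up.
- filter_holder: Black oblong holder with a steel sieve in it, 0.19 to 0.32 kg, 98 (x) x 48 (y) x 72 mm, hung in the carrier by an ear at each end with 2 mm play. Origin: centre of its underside, 132 mm above the worktop when seated (rim 204 mm); axes then as the machine's. Noses on its two catches lock it under the carrier's lip until both are pressed in. Raised 40 mm, its foot is level with the collar's top.
- catch_left_face (a point): Centre of the outer face of the grey catch amid the holder's left (+y) long side: an upright ribbed pad 30 mm long and 24 mm high, 31 mm from the holder's middle plane, 58 mm above its origin (190 mm above the worktop when seated; the pad spans 178 to 202 mm).
- catch_right_face (a point): The same on the right (-y) side. Across both faces: 62 mm released, 49 mm with both pressed in.
- catch_left (a joint): Travel of the left catch (m): 0 sprung out, 0.0065 fully pressed in towards the holder. Its spring takes 3 N to start, 6.3 N at full press. The nose is free of the lip from about 0.005.
- catch_right (a joint): The same for the right catch.
- mug: Mug, blue above and white below, 92 mm high, 78 mm across, standing on the machine's mug plate under the holder, its handle towards the front right. Origin: underside, 16 mm from the bowl's axis towards the handle. Leave it.
- canister: Green lidded canister, 70 mm across, 115 mm high, on the worktop behind the machine. Origin: centre of its underside. Leave it.
- honey_jar: Glass honey jar, 61 mm across, 95 mm high, on the worktop behind the machine; it and the canister may have changed places. Origin: centre of its underside. Leave it.
Not all that is in view belongs to the job. What is shaped like the canister but red is not meant.

How it is judged (in metres and radians):
On the way, in this order (a step that is already met when the one before it is completed fails the run):
1. the water arm is swung at least 1.1 rad to the left while the holder is still seated (value of joint water_arm above 1.1 rad and z of filter_holder in the frame of coffee_machine below 0.138 m), for 0.2 s.
2. both catches are pressed in by the fingers while the holder is still in its seat (value of joint each of catch_left, catch_right above 0.0045 m and contact force between the fingers and filter_holder above 2 N and z of filter_holder in the frame of coffee_machine below 0.138 m), for 0.1 s.
At the end, for the whole second after the job is handed in: The holder hangs in the fingers 45 mm or more above its seat (clear above the collar), within 0.3 rad of upright, still, both catches pressed in over 4.5 mm, touching neither machine, mug, canister nor jar; the water arm still stands 1.1 rad or more to the left (z of filter_holder in the frame of coffee_machine above 0.177 m and value of joint each of catch_left, catch_right above 0.0045 m and contact force between the fingers and filter_holder above 2 N and contact force between filter_holder and coffee_machine below 0.3 N and contact force between filter_holder and canister below 0.3 N and contact force between filter_holder and honey_jar below 0.3 N and contact force between filter_holder and mug below 0.3 N and angle between filter_holder's own z axis and vertical below 0.3 rad and linear speed of filter_holder below 0.03 m/s and value of joint water_arm above 1.1 rad); the arm keeps its last pose, push and grip.
It fails at once if the mug is shifted more than 30 mm or tipped (distance of mug from where it was at the start of the episode above 0.03 m or angle between mug's own z axis and vertical above 0.3 rad).
It fails at once if the canister is shifted more than 30 mm (distance of canister from where it was at the start of the episode above 0.03 m).
It fails at once if the honey jar is shifted more than 30 mm (distance of honey_jar from where it was at the start of the episode above 0.03 m).
It also fails if it takes over 48 s, if anything falls off the work surface, if the arm or the gripper's body presses on something with over 40 N, if the wrist force passes 120 N, or if a joint passes its speed limit or range.

## Working session

There is one attempt and no reset: what is moved stays moved. The work goes in short steps, each a Python script; the robot and the scene stay as the last script left them, time stands still between calls to the robot, and variables do not carry over. Pictures are saved under pics/ and viewed, at most 10 in all, crops included, and the job is handed in when it is done.

```bash
ls; mkdir -p pics
cat > h.py <<'E'
import numpy as np, cv2
from cell import robot, grip, kin, viewer
def save(n,f,crop=None,s=1):
    im=viewer.read_camera(n)
    o=im if crop is None else im[crop[0]:crop[1],crop[2]:crop[3]]
    cv2.imwrite('pics/'+f,cv2.resize(o[:,:,::-1],None,fx=s,fy=s,interpolation=cv2.INTER_CUBIC)); return im
def world(n,p,ci=None):
    ci=ci or viewer.camera_info(n); return np.array(ci['R']).T@(np.array(p)-np.array(ci['t']))
def px(n,X,ci=None):
    ci=ci or viewer.camera_info(n); c=np.array(ci['R'])@np.array(X)+np.array(ci['t']); s=c[:2]/c[2]
    s=s*(1+ci['k1']*(s@s)); K=np.array(ci['camera_matrix']); return np.round(K[:2,:2]@s+K[:2,2],0)
E
python3 - <<'E'
from h import *
ims=[]
for n in ["scene","top"]:
    im=save(n,n+'0.png')
    for t in ["coffee_machine","carrier_mouth","water_arm_pivot","water_arm_post","filter_holder","catch_left_face","catch_right_face","mug","canister","honey_jar"]:
        for d in viewer.pinpoint(t,n)[:3]:
            w=world(n,d['at']); print(n,t,round(d['confidence'],2),w.round(0),px(n,w))
    ims.append(im)
print(robot.observe()['t'])
E
```

```text
pics
scene coffee_machine 0.57 [ 526. -193.    2.] [306. 232.]
scene carrier_mouth 0.61 [ 488. -201.  166.] [328. 196.]
scene water_arm_pivot 0.74 [ 582. -179.  221.] [287. 194.]
scene water_arm_pivot 0.33 [ 479. -219.   30.] [325. 217.]
scene water_arm_post 0.96 [ 490. -212.  257.] [331. 169.]
scene filter_holder 0.58 [ 486. -205.  134.] [327. 202.]
scene filter_holder 0.35 [ 584. -179.  220.] [287. 194.]
scene catch_left_face 0.45 [ 477. -175.  194.] [336. 200.]
scene mug 0.39 [ 744. -276.   -2.] [222. 209.]
scene canister 0.71 [ 745. -269.    0.] [221. 210.]
scene canister 0.69 [540. -32.   2.] [306. 293.]
scene canister 0.68 [ 490. -200.  166.] [327. 197.]
scene honey_jar 0.83 [740. -29.   4.] [222. 298.]
top coffee_machine 0.6 [ 519. -193.   -0.] [297. 253.]
top carrier_mouth 0.6 [ 484. -204.  173.] [305. 262.]
top water_arm_pivot 0.89 [ 589. -173.  222.] [289. 209.]
top water_arm_pivot 0.15 [737. -31.  -2.] [234. 174.]
top water_arm_post 0.73 [ 489. -214.  257.] [312. 256.]
top filter_holder 0.97 [ 485. -204.  136.] [304. 263.]
top catch_left_face 0.62 [ 477. -174.  188.] [291. 265.]
top catch_left_face 0.35 [737. -30.  -1.] [233. 173.]
top canister 0.97 [540. -29.  -1.] [233. 246.]
top canister 0.73 [ 743. -274.   -3.] [324. 169.]
top honey_jar 0.67 [733. -30.  -3.] [233. 175.]
1.1
```

Run:
```python
import cv2,numpy as np
a=cv2.imread('pics/scene0.png');b=cv2.imread('pics/top0.png')
a=cv2.resize(a,(400,300))
cv2.imwrite('pics/both.png',np.vstack([np.hstack([a,cv2.resize(b,(400,300))]),np.hstack([cv2.resize(cv2.imread('pics/scene0.png')[130:310,200:440],(400,300)),cv2.resize(b[140:320,190:430],(400,300))])]))
```

```text
(no output)
```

View pics/both.png

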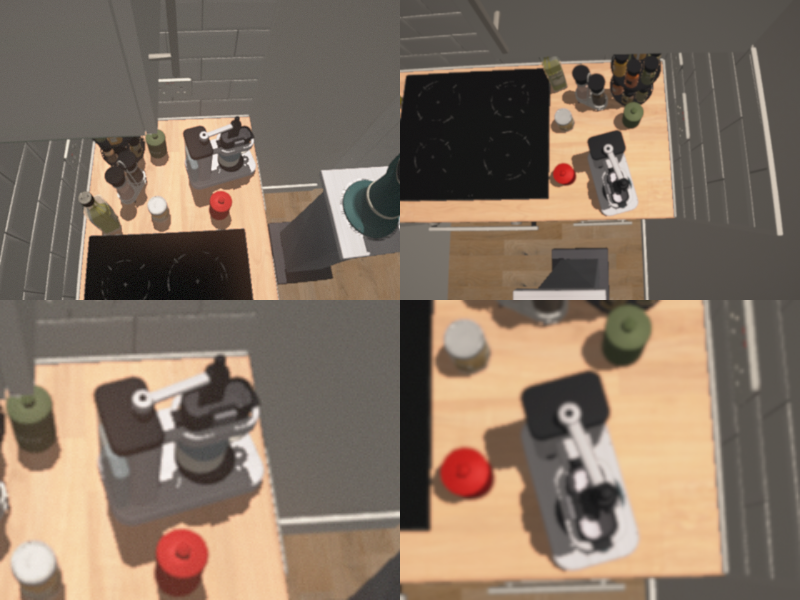

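The picture shows one coffee machine, at scene px (300,200) and top px (300,240), with its arm post at top px (312,256). What could be confused:
- **Red canister:** top px (233,246). It's the look-alike and not meant.
- **Green canister:** top px (324,169). This is the real one.
- **Honey jar:** top px (233,175).
- **Pepper mills and bottles:** behind the machine.

Pivot to mouth measures 104 mm, as it should, which gives a yaw of about 0.26 and an arm angle of about -0.1. Next I'll move above the post and look closer.

```bash
cat >> h.py <<'E'
from scipy.spatial.transform import Rotation as Ro
def down(ang,s=1):
    "tool down, closing axis y at world angle ang"
    y=s*np.array([np.cos(ang),np.sin(ang),0]); z=np.array([0,0,-1.]); return Ro.from_matrix(np.c_[np.cross(y,z),y,z]).as_rotvec()
E
python3 - <<'E'
from h import *
o=robot.observe(); print(Ro.from_rotvec(o['tcp_rot']).as_matrix().round(2).tolist())
piv=np.array([586,-176]);yaw=.264
for s in (1,-1):
  for a in (-.1,.4,.9,1.45):
    f=yaw-a; p=piv-104*np.array([np.cos(f),np.sin(f)])
    q=kin.ik([*p,250],down(f+np.pi/2,s)); print(s,a,p.round(),None if q is None else np.round(q,2))
  q=kin.ik([486,-203,177],down(yaw+np.pi/2,s)); print(None if q is None else np.round(q,2))
  q=kin.ik([486,-203,240],down(yaw+np.pi/2,s)); print(None if q is None else np.round(q,2))
E
```

```text
[[-0.94, 0.33, 0.0], [0.33, 0.94, 0.0], [-0.0, 0.0, -1.0]]
1 -0.1 [ 489. -213.] [-0.44  0.31  0.97  1.9  -0.29  1.08  2.58]
1 0.4 [ 483. -162.] [-0.47  0.23  0.85  1.94 -0.2   1.05  1.9 ]
1 0.9 [ 502. -114.] [-0.53  0.24  0.81  1.93 -0.2   1.06  1.3 ]
1 1.45 [547. -80.] [-0.51  0.31  0.74  1.84 -0.23  1.08  0.7 ]
[-0.31  0.37  0.8   1.98 -0.33  0.92  2.49]
[-0.43  0.3   0.92  1.92 -0.28  1.05  2.45]
-1 -0.1 [ 489. -213.] [-0.43  0.31  0.96  1.9  -0.29  1.08 -0.56]
-1 0.4 [ 483. -162.] [-0.63  0.28  1.07  1.95 -0.28  1.07 -1.15]
-1 0.9 [ 502. -114.] [-0.89  0.47  1.37  1.94 -0.51  1.15 -1.52]
-1 1.45 [547. -80.] [-0.88  0.58  1.36  1.86 -0.61  1.22 -2.08]
[-0.4   0.41  0.92  1.98 -0.4   0.94 -0.58]
[-0.45  0.31  0.95  1.92 -0.29  1.06 -0.68]
```

Run:
```python
from h import *
piv=np.array([586,-176]);yaw=.264; f=.364; r=down(f+np.pi/2,-1)
robot.servo_line([300,480,360],feed=250)
robot.movep([470,50,360],r); 
robot.movep([489,-213,345],r)
o=robot.observe(); print(o['t'],np.round(o['tcp_pos']),np.round(o['joints'],2),o['contact_force'])
ci=viewer.camera_info('wrist'); save('wrist','w1.png')
for t in ["carrier_mouth","water_arm_pivot","water_arm_post","filter_holder","catch_left_face","catch_right_face"]:
    for d in viewer.pinpoint(t,'wrist')[:2]:
        w=world(0,d['at'],ci); print(t,round(d['confidence'],2),w.round(1),px(0,w,ci))
```

```text
4.8333 [ 490. -211.  345.] [-0.41  0.18  0.88  1.77 -0.15  1.26 -0.7 ] [-0.90134764  1.59861608 -0.2550358 ]
water_arm_pivot 0.71 [ 588.3 -177.7  220.1] [279.  92.]
water_arm_post 0.9 [ 488.  -215.3  261.5] [278. 219.]
filter_holder 0.98 [ 483.  -202.3  132.2] [266. 189.]
catch_left_face 0.59 [ 479.2 -171.8  191.6] [237. 194.]
catch_right_face 0.45 [ 495.7 -231.2  192.1] [294. 199.]
```

View pics/w1.png

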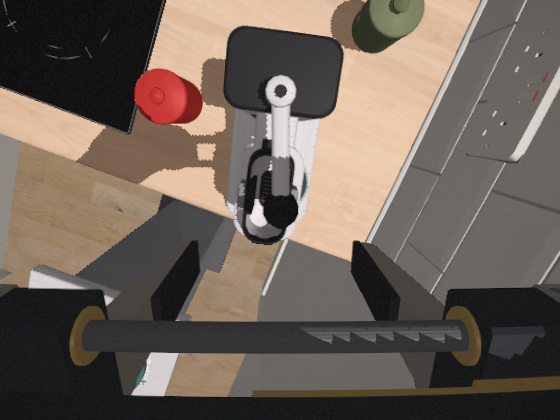

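The wrist view shows the post top at (282,208), the pivot at (281,91), the red look-alike at (165,97) and the green canister at (385,20), all as the networks report. Next: cage the post and swing the arm.

Run:
```python
from h import *
piv=np.array([587,-176.5]);yaw=.264
def pose(a,R=104.5):
    f=yaw-a; return piv-R*np.array([np.cos(f),np.sin(f)]), down(f+np.pi/2,-1)
a0=-.106
grip(0.5,20)
p,r=pose(a0)
robot.movep([*p,300],r); robot.servo_line([*p,252],feed=80)
o=robot.observe(); print(o['t'],np.round(o['tcp_pos'],1),np.round(o['contact_force'],1))
grip(0.33)
o=robot.observe(); print(o['grip_width'],o['grip_force'],np.round(o['contact_force'],1))
for a in np.arange(a0+.15,1.52,.15):
    p,r=pose(a); robot.servo_line([*p,252],feed=70,rotation=r)
    o=robot.observe(); print(round(a,2),round(o['t'],1),np.round(o['tcp_pos'],1),np.round(o['contact_force'],1),np.round(o['joints'][-1],2))
    if np.linalg.norm(o['contact_force'])>25: print('stop');break
ci=viewer.camera_info('top'); viewer.read_camera('top')
for d in viewer.pinpoint('water_arm_post','top')[:2]: print(d['confidence'],world(0,d['at'],ci).round(0))
```

```text
7.0417 [ 489.7 -214.5  252.1] [ 0.6  1.  -0. ]
0.32839636036039105 0.0 [-0.2  0.3 -0. ]
0.04 7.8 [ 485.1 -199.1  252.1] [ 0.6 -0.1  0.4] -0.78
0.19 8.2 [ 482.8 -183.8  252. ] [-0.2 -0.4 -0.2] -0.95
0.34 8.6 [ 482.8 -168.2  252. ] [-0.2  0.2  0.3] -1.13
0.49 9.0 [ 485.2 -152.8  251.9] [ 0.4 -0.6  0. ] -1.31
0.64 9.3 [ 489.9 -137.8  252. ] [-0.2 -0.  -0.6] -1.47
0.79 9.7 [ 496.7 -123.8  252. ] [-0.7  0.2  0.8] -1.64
0.94 10.1 [ 505.6 -111.   252. ] [-0.8 -0.1  0.3] -1.79
1.09 10.5 [516.3 -99.6 251.9] [-0.2 -0.5  0.3] -1.93
1.24 10.8 [528.6 -89.9 252. ] [-0.1 -0.1  0.3] -2.07
1.39 11.2 [542.1 -82.2 251.9] [-0.2 -1.   0.7] -2.2
```

Run:
```python
from h import *
o=robot.observe();p=o['tcp_pos']
grip(0.5)
robot.servo_line([p[0],p[1],340],feed=150)
yaw=.264
robot.movep([480,-190,345],down(yaw+np.pi/2,-1))
ci=viewer.camera_info('wrist'); save('wrist','w2.png')
for t in ["carrier_mouth","water_arm_pivot","water_arm_post","filter_holder","catch_left_face","catch_right_face","coffee_machine"]:
    for d in viewer.pinpoint(t,'wrist')[:2]:
        w=world(0,d['at'],ci); print(t,round(d['confidence'],2),w.round(1),px(0,w,ci))
for n in ['top','scene']:
  viewer.read_camera(n)
  for t in ['water_arm_post',"filter_holder","catch_left_face","catch_right_face"]:
    for d in viewer.pinpoint(t,n)[:2]: print(n,t,d['confidence'],world(n,d['at']).round(0))
print(robot.observe()['t'])
```

```text
carrier_mouth 0.45 [ 524.6 -197.4    0.9] [286. 147.]
water_arm_post 0.7 [533.3 -85.4 260.7] [166. 122.]
water_arm_post 0.53 [ 480.  -171.1  190.2] [258. 193.]
filter_holder 0.9 [ 484.5 -203.2  133.3] [286. 186.]
catch_left_face 0.77 [ 476.6 -173.6  191.1] [259. 197.]
catch_left_face 0.72 [ 523.7 -199.5   -0.8] [287. 147.]
catch_right_face 0.65 [ 494.1 -233.5  194.7] [318. 196.]
coffee_machine 0.76 [ 523.7 -194.8    1.7] [285. 147.]
top water_arm_post 0.58 [537. -84. 258.]
scene water_arm_post 0.66 [537. -85. 262.]
scene filter_holder 0.8 [ 484. -202.  131.]
scene catch_left_face 0.52 [ 478. -176.  192.]
scene catch_right_face 0.42 [ 492. -233.  190.]
14.675
```

View pics/w2.png

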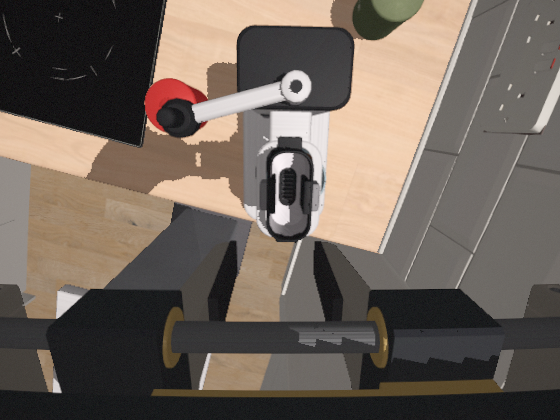

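The arm now stands at about 1.33 rad, with its post at px (175,117) clear of the holder at px (288,187). The catches sit at about (259,197) and (318,196). Their midpoint matches the holder centre (485,-203), and the spacing is right at 62 mm. Next: descend and pinch.

Run:
```python
from h import *
yaw=.264; r=down(yaw+np.pi/2,-1); c=[485,-203.2]
def st(m): 
    o=robot.observe(); print(m,round(o['t'],1),np.round(o['tcp_pos'],1),'F',np.round(o['contact_force'],1),'g',round(o['grip_width']*92,1),round(o['grip_force'],1)); return o
grip(1.0)
robot.movep([*c,290],r); st('above')
robot.servo_line([*c,200],feed=80); o=st('200')
if np.linalg.norm(o['contact_force'])<5:
    robot.servo_line([*c,178],feed=40); o=st('178')
    if np.linalg.norm(o['contact_force'])<5:
        grip(0.72,20); st('66mm')
        grip(0.0,25); robot.hold(.3); st('pinched')
```

```text
above 15.8 [ 484.3 -203.4  289.7] F [ 0.3 -0.3  0.5] g 92.1 0.0
200 17.1 [ 485.3 -203.4  200.5] F [-0.2 -0.2 -0.4] g 92.1 0.0
178 17.8 [ 485.  -203.4  178. ] F [ 0.3  1.3 -0. ] g 92.4 0.0
66mm 18.4 [ 485.  -203.2  178. ] F [0.8 0.6 0.2] g 66.4 0.0
pinched 19.1 [ 485.1 -203.3  178.2] F [-0.6 -0.   4. ] g 48.0 24.9
```

Both catches are fully in at 48 mm with no side load. Lifting.

Run:
```python
from h import *
p=robot.observe()['tcp_pos']
grip(0.0,32)
for dz in (4,10,25,45,62):
    robot.servo_line([p[0],p[1],p[2]+dz],feed=40); o=robot.observe()
    F=o['contact_force']; print(dz,round(o['t'],1),np.round(o['tcp_pos'],1),np.round(F,1),round(o['grip_width']*92,1),round(o['grip_force'],1))
    if F[2]<-15: print('stuck');break
robot.hold(.5)
ci=viewer.camera_info('wrist'); w=save('wrist','w3.png')
s=viewer.read_camera('scene')
for n,c in (('wrist',ci),('scene',None)):
    for t in ['filter_holder','water_arm_post']:
        for d in viewer.pinpoint(t,n)[:2]: print(n,t,round(d['confidence'],2),world(n,d['at'],c).round(0))
cv2.imwrite('pics/end.png',np.hstack([cv2.resize(w,(400,300)),cv2.resize(s[110:290,200:440],(400,300))])[:,:,::-1])
```

```text
4 19.5 [ 484.7 -202.9  181.8] [-0.6  0.6 -2.4] 48.0 31.8
10 19.8 [ 485.2 -203.3  188.4] [-0.1  0.3 -2.8] 48.1 31.8
25 20.4 [ 485.2 -203.2  203.4] [ 0.2 -0.  -3.4] 47.7 31.8
45 21.0 [ 485.1 -203.2  223.2] [-0.5  0.8 -3.3] 48.2 31.8
62 21.6 [ 485.1 -203.2  240.3] [ 0.5 -0.1 -2.5] 47.9 31.8
wrist filter_holder 0.65 [ 483. -204.  195.]
wrist water_arm_post 0.63 [530. -88. 263.]
scene filter_holder 0.8 [ 484. -202.  196.]
scene water_arm_post 0.66 [534. -86. 257.]
scene water_arm_post 0.53 [ 490. -226.  253.]
```

View pics/end.png

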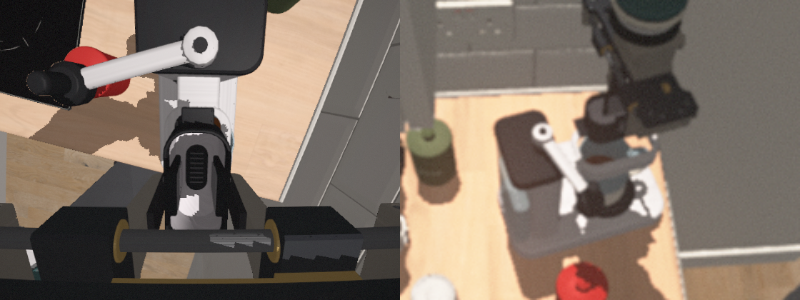

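The holder hangs upright between the fingers, at left px (195,180), with its foot about 195 mm up. The water arm is still swung left, with its post at left px (45,85). The wrist carries about 3 N, which fits the holder's weight. Handing in.

```bash
python3 -c "
from h import *
print(robot.job_done(), robot.observe()['t'])"
```

```text
the job is handed in; nothing more can be done
the job is handed in; nothing more can be done
```

The job is handed in, and the judge's verdict was not shown: the filter holder hangs upright with its catches pinched, about 62 mm above its seat, and the water arm stands about 1.3 rad to the left.

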